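# Stack the stoneware beakers and put the lid on

## Task

Tidy the three stacking beakers into one neat upright tower where the terracotta one stands on the round cork mat: first nest the green beaker fully down in the terracotta one, then the blue beaker fully down in the green one, and finally close the blue one with the wooden lid, knob up and fully seated. Lower each piece gently rather than dropping it, keep the terracotta beaker on the mat, knock nothing over and leave the other things on the counter where they are.

Things in the scene. Friction and masses are not known exactly. Their poses are not given: they have to be found in the camera images.
- mat: Round cork mat fixed to the counter, 120 mm diameter, 6 mm thick. Origin: centre of the underside.
- beaker_terracotta: Terracotta stoneware beaker, 90 tall, 170 g, upright on the cork mat. Outside diameter 48 from height 0 to 44 (foot bevelled to 44), shoulder to height 50, then a straight band, 62 outside and 55 inside diameter, up to the rim. Inner ledge at height 50: a nested beaker's foot stands on it, its underside 50 above this one's. Origin: underside centre; z up. Sizes in mm.
- beaker_green: Sage green stoneware beaker, 90 tall, 170 g, upright on the counter. Outside diameter 48 from height 0 to 44 (foot bevelled to 44), shoulder to height 50, then a straight band, 62 outside and 55 inside diameter, up to the rim. Inner ledge at height 50: a nested beaker's foot stands on it, its underside 50 above this one's. Origin: underside centre; z up. Sizes in mm.
- beaker_blue: Dark blue stoneware beaker, 90 tall, 170 g, upright on the counter. Outside diameter 48 from height 0 to 44 (foot bevelled to 44), shoulder to height 50, then a straight band, 62 outside and 55 inside diameter, up to the rim. Inner ledge at height 50: a nested beaker's foot stands on it, its underside 50 above this one's. Origin: underside centre; z up. Sizes in mm.
- lid: Pale wooden lid, 80 g, lying knob up on the counter. Plug 48 diameter, height 0 to 8 (goes into a beaker's mouth); disc 66 diameter, height 8 to 16 (rests on the rim); dark cylindrical knob 24 diameter, height 16 to 44. Origin: centre of the plug's underside, z up through the knob; seated it is 82 above the beaker's underside. Sizes in mm.
- mug: Bystander, leave alone: yellow mug, 78 mm diameter, 92 mm tall, handle at its +y. Origin: centre of the underside.
- glass: Bystander, leave alone: clear drinking glass, 66 mm diameter, 140 mm tall. Origin: centre of the underside.
- mill: Bystander, leave alone: dark wooden pepper mill, 56 mm diameter, 177 mm tall. Origin: centre of the underside.
- oil: Bystander, leave alone: amber oil bottle, 66 mm diameter, 200 mm tall. Origin: centre of the underside.
- spoon: Bystander, leave alone: wooden spoon, 220 mm long, lying along its x. Origin: on its underside at the middle of its length.
- candle: Bystander, leave alone: white ceramic candle pot, 72 mm diameter, 52 mm tall. Origin: centre of the underside.

How it is judged (in metres and radians):
On the way, in this order (a step that is already met when the one before it is completed fails the run):
1. the green beaker is nested in the terracotta one, and let go (z of beaker_green in the frame of beaker_terracotta between 0.046 and 0.054 m and horizontal distance between beaker_green and beaker_terracotta below 0.008 m and angle between the z axis of beaker_green and the z axis of beaker_terracotta, either way round below 0.06 rad and horizontal distance between beaker_terracotta and mat below 0.035 m and angle between beaker_terracotta's own z axis and vertical below 0.06 rad and height (world z) of beaker_terracotta below 0.012 m and contact force between the fingers and beaker_green below 0.1 N), for 0.2 s.
2. the blue beaker is nested in the green one, and let go (all of step 1 and z of beaker_blue in the frame of beaker_green between 0.046 and 0.054 m and horizontal distance between beaker_blue and beaker_green below 0.008 m and angle between the z axis of beaker_blue and the z axis of beaker_green, either way round below 0.06 rad and contact force between the fingers and beaker_blue below 0.1 N), for 0.2 s.
At the end, for the whole second after the job is handed in: On the mat (within 35 mm of its centre) the terracotta beaker holds the green one and that the blue one, each 46-54 mm above the one below, with the lid 78-86.5 mm above the blue underside; each within 8 mm of the axis and 0.06 rad of parallel, the base upright, all at rest (z of beaker_green in the frame of beaker_terracotta between 0.046 and 0.054 m and horizontal distance between beaker_green and beaker_terracotta below 0.008 m and angle between the z axis of beaker_green and the z axis of beaker_terracotta, either way round below 0.06 rad and z of beaker_blue in the frame of beaker_green between 0.046 and 0.054 m and horizontal distance between beaker_blue and beaker_green below 0.008 m and angle between the z axis of beaker_blue and the z axis of beaker_green, either way round below 0.06 rad and z of lid in the frame of beaker_blue between 0.078 and 0.0865 m and horizontal distance between lid and beaker_blue below 0.008 m and angle between the z axis of lid and the z axis of beaker_blue, either way round below 0.06 rad and horizontal distance between beaker_terracotta and mat below 0.035 m and angle between beaker_terracotta's own z axis and vertical below 0.06 rad and height (world z) of beaker_terracotta below 0.012 m and linear speed of each of beaker_terracotta, beaker_green, beaker_blue, lid below 0.02 m/s); the robot touches nothing.
It fails at once if a beaker or the lid is tipped over (more than 1 rad) (angle between any of beaker_terracotta, beaker_green, beaker_blue, lid's own z axis and vertical above 1 rad).
It fails at once if a beaker or the lid is let fall from more than about 18 mm (faster than 0.6 m/s while out of the fingers) ((linear speed of beaker_green above 0.6 m/s and contact force between the fingers and beaker_green below 0.1 N) or (linear speed of beaker_blue above 0.6 m/s and contact force between the fingers and beaker_blue below 0.1 N) or (linear speed of lid above 0.6 m/s and contact force between the fingers and lid below 0.1 N)).
It fails at once if a beaker or the lid is rammed onto another piece (contact force above 60 N) (contact force between beaker_green and beaker_terracotta above 60 N or contact force between beaker_blue and beaker_green above 60 N or contact force between lid and beaker_blue above 60 N).
It fails at once if a bystander is moved more than 30 mm or tipped over (distance of any of mug, glass, mill, oil, spoon, candle from where it was at the start of the episode above 0.03 m or angle between any of mug, glass, mill, oil, candle's own z axis and vertical above 0.5 rad).
It also fails if it takes over 72 s, if anything falls off the work surface, if the arm or the gripper's body presses on something with over 40 N, if the wrist force passes 120 N, or if a joint passes its speed limit or range.

## Robot

A 7-joint arm with a two-finger parallel gripper is mounted at the origin on the work surface. World frame = base frame: x ahead of the robot, y to its left, z up, the work surface at z = 0. Lengths are in mm, angles in rad, forces in N, time in s.
With the tool pointing down it reaches from about 375 to 925 mm from the base axis. Payload 3.1 kg.
Tool frame: the origin (TCP) lies on the mounting face of the last link; the fingertips stand 173 mm ahead of it and the grasp point (between the pads) lies 155 mm ahead of it; z points along the fingers, y is the direction in which the jaws open and shut (so a half turn about z gives the same grasp; the last joint's range is limited). The gripper opens to 85 mm and grips with 20 to 120 N. Pads are 22 mm wide; open, the fingers measure 114 mm over their backs; the gripper's body (76 mm by 85 mm) begins 54 mm behind the grasp point. The pads swing forward as they close: fully open they stand 13 mm farther back than shut.
Start: joints at [-1.351, 0.383, 0.044, 1.598, -0.018, 1.161, -0.05], TCP at [203.092, 617.463, 404.669] pointing down, gripper open.
Joint ranges: [-2.61, 2.61], [-0.41, 2.15], [-1.48, 1.57], [0, 2.5], [-1.57, 4.71], [0.05, 1.97], [-2.85, 2.85]. Speed limits (rad/s): [2.79, 2.79, 3.14, 3.14, 3.14, 3.14, 3.14].

## Interface

Orientations are given as a unit quaternion [w, x, y, z].
In Python, from rig import arm, camera, ticket gives the robot as it stands.
- The arm moves only by the tool servo_tool, never from a script. Its argument "steps" is a list that holds one entry, the list of rows, each a list of 7 numbers: the closure, from -1 (fully open) to 1 (shut), then the shift along the tool's x, y, z in mm, then the turn, a rotation vector about the tool's x, y, z in rad. In form: [[[grip, x, y, z, wx, wy, wz], ...]]. A call has 1 to 8 rows; each row is the pose to reach, as a shift and turn from the pose commanded when the call began, along the tool's axes at that moment; what a row does not reach only later rows make up. A row lasts 1/12 s, in which the tool goes at most 41.7 mm and 7.16 degrees, less where a joint would pass 70% of its speed; a pose out of reach is approached as far as the arm can. A call with a gripper value outside its range is refused whole. The fingers move at their own pace and stop on an object; "squeeze" is the grip in N (left out, the last holds). Time passes only in rows, so rows that repeat a pose let the fingers close. It gives the time, the measured TCP pose, the force and the opening at its end, in the units of the state.
- arm.get_state(): the state, without advancing time (a new reading comes with each control period).
- camera(name): name is "side" or "top" or "wrist"; returns a dict with "pixels" (420x560x3 uint8, red, green, blue), "K" (3x3 intrinsics, pixels), "R" (3x3) and "t" (3): a world point X has camera coordinates R X + t; the wrist camera has in their place "mount" (4x4, takes a point from camera to tool coordinates, whose origin is the TCP and whose axes are the flange's). Camera axes: x right, y down, z forward; pixel columns grow to the right and rows downward; lengths in mm; the calibration is good to about 2 mm. The wrist camera is an equidistant fisheye: a pixel r from the principal point sees the ray r / f radians off the axis. A picture is of the moment at which its call begins: read the wrist's pose just before it. There is no depth.
- ticket.close_job(): hands the job in, once; it reports no verdict.
The state is a dict: "t": time; "q": joint angles; "joint_vel": joint speeds; "effort": joint torques, N m; "ee_pos": TCP position; "eef_rot": TCP orientation; "wrist_force": force on the tool from outside, world axes, zero at the start; "wrist_torque": the same for the moment, N m; "grip_width": finger opening in mm.
Only numpy, scipy, OpenCV 4.12 (cv2) and the standard library are available. Lean on these libraries where they do the work, as an engineer would, in place of code of your own. Each camera call takes 0.05 s, during which the arm holds its last target. There are 200 camera calls.

## Working session

There is one attempt and no reset: what is moved stays moved. The work goes in short steps, Python scripts to look and compute and a tool call to move; the robot and the scene stay as the last step left them, time stands still between calls to the robot, and variables do not carry over. Pictures are saved under pics/ and viewed, about 8 in all and at most 12, crops included, and the job is handed in when it is done.

Besides the shell and the picture viewer there is one more tool, called after "Request:" as name(argument=value, ...), one argument or row to a line, values as JSON. servo_tool: Moves the arm, as the interface text tells. Its arguments: {"type":"object","properties":{"steps":{"type":"array","items":{"type":"array","items":{"type":"array","items":{"type":"number"}}}},"squeeze":{"type":"number"}},"required":["steps"]}

```bash
ls; mkdir -p pics; python3 - <<'E'
from rig import arm, camera
import cv2, numpy as np
s=arm.get_state(); print({k:np.round(v,3) for k,v in s.items()})
for n in ("top","side","wrist"):
    c=camera(n); cv2.imwrite(f"pics/{n}0.png",c["pixels"][:,:,::-1]); np.savez(f"{n}0.npz",**c)
    print(n,[ (k,np.round(c[k],3).tolist()) for k in c if k!="pixels"])
E
```

```text
pics
{'t': np.float64(0.0), 'q': array([-1.351,  0.384,  0.044,  1.6  , -0.018,  1.161, -0.05 ]), 'joint_vel': array([ 0.   , -0.   ,  0.002,  0.001, -0.   , -0.   , -0.   ]), 'effort': array([-0.0000e+00, -4.3347e+01,  1.0250e+00, -2.4951e+01,  1.1000e-02,
        1.1000e-02, -0.0000e+00]), 'ee_pos': array([202.954, 617.001, 403.265]), 'eef_rot': array([-0.   ,  0.158,  0.987, -0.001]), 'wrist_force': array([ 0.324, -0.44 ,  0.21 ]), 'wrist_torque': array([-0.005, -0.009,  0.041]), 'grip_width': np.float64(85.283)}
top [('K', [[387.562, 0.0, 279.435], [0.0, 387.562, 211.911], [0.0, 0.0, 1.0]]), ('R', [[0.026, -1.0, -0.0], [-0.997, -0.026, -0.071], [0.071, 0.002, -0.997]]), ('t', [12.888, 570.669, 912.405])]
side [('K', [[454.186, 0.0, 283.033], [0.0, 454.186, 214.204], [0.0, 0.0, 1.0]]), ('R', [[-0.952, -0.305, 0.011], [-0.231, 0.699, -0.676], [0.198, -0.647, -0.736]]), ('t', [554.323, 147.369, 963.47])]
wrist [('K', [[325.192, 0.0, 280.58], [0.0, 325.192, 208.197], [0.0, 0.0, 1.0]]), ('mount', [[0.0, -0.958, -0.285, 72.286], [1.0, 0.0, -0.0, -0.05], [0.0, -0.285, 0.958, 31.194], [0.0, 0.0, 0.0, 1.0]])]
```

View pics/top0.png

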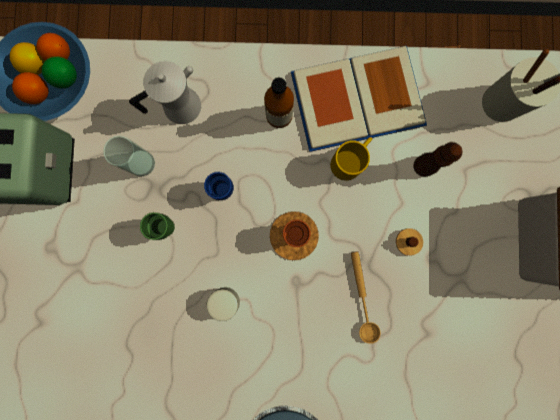

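View pics/side0.png

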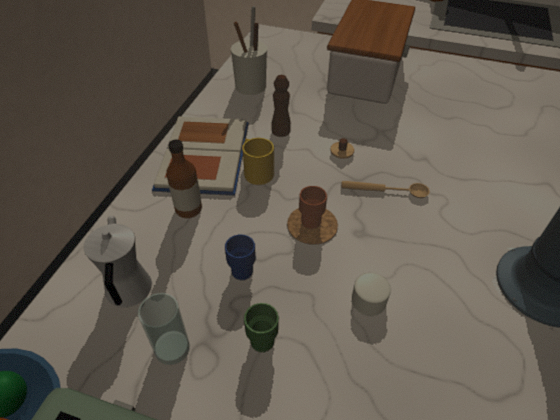

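The top view shows green at px (157,226), blue (219,186), terracotta on the mat (296,234) and the lid (409,242). The side view shows the same pieces at (262,328), (240,258), (313,208) and (342,148). Next I'll fit silhouettes to get positions.

```bash
cat > fit.py <<'E'
import numpy as np, cv2
from scipy.optimize import minimize
BK=[(0,22),(3,24),(44,24),(50,31),(90,31)]
LID=[(0,24),(8,24),(8,33),(16,33),(16,12),(44,12)]
def proj_fixed(c,P):
    X=P@np.array(c["R"]).T+np.array(c["t"]); p=X@np.array(c["K"]).T; return p[:,:2]/p[:,2:]
def sil(proj,prof,x,y,z0,shape,S=4):
    m=np.zeros((shape[0]*S,shape[1]*S),np.uint8); a=np.linspace(0,2*np.pi,48,endpoint=False)
    ring=lambda h,r:np.c_[x+r*np.cos(a),y+r*np.sin(a),np.full(48,z0+h)]
    for (h0,r0),(h1,r1) in zip(prof,prof[1:]):
        p=(proj(np.r_[ring(h0,r0),ring(h1,r1)])+.5)*S
        cv2.fillConvexPoly(m,cv2.convexHull(p.astype(np.float32)).round().astype(np.int32),255)
    return cv2.resize(m,shape[::-1],interpolation=cv2.INTER_AREA)/255.
def fit(views,prof,x0,z0):
    "views: list of (proj, mask float)"
    f=lambda p:sum(np.abs(sil(pr,prof,p[0],p[1],z0,m.shape)-m).sum()/m.sum() for pr,m in views)
    r=minimize(f,x0,method="Nelder-Mead",options=dict(initial_simplex=np.array(x0)+[[-8,-8],[8,-4],[0,8]],xatol=.1,fatol=1e-4))
    return r.x,r.fun
def backproj(c,u,v,z):
    R=np.array(c["R"]);t=np.array(c["t"]);d=R.T@np.linalg.solve(c["K"],[u,v,1.]);o=-R.T@t
    return (o+d*(z-o[2])/d[2])[:2]
HUE={"green":(50,85,70),"blue":(105,128,90),"terra":(0,11,90),"lid":(8,26,90)}
def mask(px,name,seed,rad):
    h=cv2.cvtColor(px,cv2.COLOR_RGB2HSV); lo,hi,s=HUE[name]
    m=((h[...,0]>=lo)&(h[...,0]<=hi)&(h[...,1]>s)).astype(np.uint8)
    k=np.zeros_like(m); cv2.circle(k,seed,rad,1,-1); m=cv2.morphologyEx(m*k,cv2.MORPH_OPEN,np.ones((2,2)))
    c,_=cv2.findContours(m,cv2.RETR_EXTERNAL,cv2.CHAIN_APPROX_NONE)
    o=np.zeros_like(m); cv2.drawContours(o,[max(c,key=cv2.contourArea)],-1,1,-1); return o.astype(float)
E
python3 - <<'E'
from fit import *
C={n:dict(np.load(n+"0.npz")) for n in("top","side")}
S={"green":((157,226),(262,328),45),"blue":((219,186),(240,258),45),"terra":((296,234),(313,208),96),"lid":((409,242),(342,148),22)}
out=[]
for n,(a,b,zt) in S.items():
    z0=6 if n=="terra" else 0
    V=[]
    for cn,sd in(("top",a),("side",b)):
        m=mask(C[cn]["pixels"],n,sd,32); V.append((lambda P,c=C[cn]:proj_fixed(c,P),m))
        im=C[cn]["pixels"][:,:,::-1].copy(); im[m>0]=im[m>0]//2+[127,0,127]
        u,v=sd; out.append(cv2.resize(im[v-40:v+40,u-40:u+40].astype(np.uint8),(190,190)))
    x0=backproj(C["top"],*a,zt)
    prof=LID if n=="lid" else BK
    print(n,x0.round(1),"both",*fit(V,prof,x0,z0),"top",*fit(V[:1],prof,x0,z0),"side",*fit(V[1:],prof,x0,z0))
cv2.imwrite("pics/masks.png",np.vstack([np.hstack(out[:4]),np.hstack(out[4:])]))
for n,u,v,z in(("mat",294,235,6),("candle",223,304,52),("mug",351,160,92),("mill",430,163,90),("spoon",356,255,10),("spoonb",369,332,10),("oil",279,85,200),("glass",142,163,0)): print(n,backproj(C["top"],u,v,z).round())
E
```

```text
green [527.9 312.9] both [  754.11305231 -1789.00421985] 2.0 top [540.59239191 285.17985073] 5.742981086239806 side [  754.11305231 -1789.00421985] 1.0
blue [625.7 171.6] both [620.73578903 165.86391322] 12.782411302739039 top [619.96659688 166.16970671] 0.1150861653990565 side [630.63487409 148.34480113] 12.368718650250798
terra [517. -10.] both [516.35284906 -11.05903562] 0.6794560250674594 top [517.31179504 -11.64683834] 0.1464265416311452 side [514.25516133  -6.72008235] 0.5061542020938168
lid [ 506.1 -283.3] both [ 504.6968098 -287.3782186] 0.3106156256699441 top [ 505.14411948 -288.34439026] 0.05690864974752443 side [ 502.48059682 -284.63748474] 0.17988846914912757
mat [516.  -9.]
candle [354. 151.]
mug [ 686. -130.]
mill [ 684. -307.]
spoon [ 471. -160.]
spoonb [ 290. -193.]
oil [810.  35.]
glass [684. 372.]
```

View pics/masks.png

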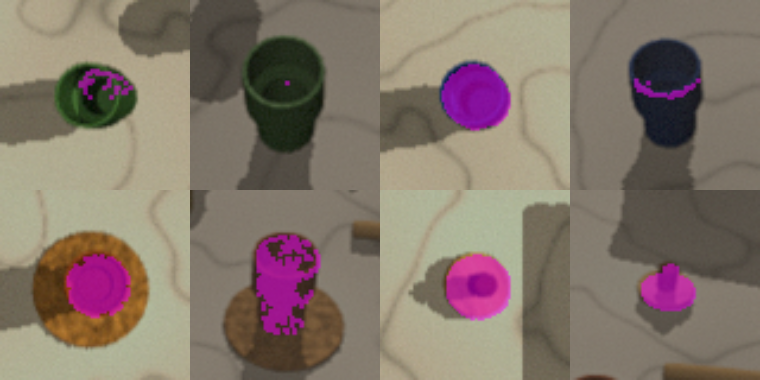

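```bash
cat >> fit.py <<'E'
def mask(px,name,seed,rad):
    r,g,b=[px[...,i].astype(float)+1 for i in range(3)]
    m={"green":(g>1.12*r)&(g>1.12*b),"blue":(b>1.15*r)&(b>1.1*g),"terra":(r>1.6*g)&(b>0.5*g),"lid":(r>1.45*b)&(r>1.05*g)}[name].astype(np.uint8)
    k=np.zeros_like(m); cv2.circle(k,seed,rad,1,-1); m=cv2.morphologyEx(m*k,cv2.MORPH_CLOSE,np.ones((3,3)))
    c,_=cv2.findContours(m,cv2.RETR_EXTERNAL,cv2.CHAIN_APPROX_NONE)
    o=np.zeros_like(m); cv2.drawContours(o,[max(c,key=cv2.contourArea)],-1,1,-1); return o.astype(float)
E
cat > run.py <<'E'
from fit import *
C={n:dict(np.load(n+"0.npz")) for n in("top","side")}
S={"green":((157,226),(262,328),45),"blue":((219,186),(240,258),45),"terra":((296,234),(313,208),96),"lid":((409,242),(342,148),22)}
out=[]
for n,(a,b,zt) in S.items():
    z0=6 if n=="terra" else 0
    V=[]
    for cn,sd in(("top",a),("side",b)):
        m=mask(C[cn]["pixels"],n,sd,32); V.append((lambda P,c=C[cn]:proj_fixed(c,P),m))
        im=C[cn]["pixels"][:,:,::-1].copy(); im[m>0]=im[m>0]//2+[127,0,127]
        u,v=sd; out.append(cv2.resize(im[v-40:v+40,u-40:u+40].astype(np.uint8),(190,190)))
    x0=backproj(C["top"],*a,zt)
    prof=LID if n=="lid" else BK
    print(n,*[(k,p.round(1),round(f,3)) for k,(p,f) in(("both",fit(V,prof,x0,z0)),("top",fit(V[:1],prof,x0,z0)),("side",fit(V[1:],prof,x0,z0)))])
cv2.imwrite("pics/masks2.png",np.vstack([np.hstack(out[:4]),np.hstack(out[4:])]))
E
python3 run.py
```

```text
green ('both', array([527. , 308.4]), np.float64(0.186)) ('top', array([527.8, 308. ]), np.float64(0.074)) ('side', array([526.2, 309.3]), np.float64(0.106))
blue ('both', array([622.3, 169.1]), np.float64(0.194)) ('top', array([622.8, 169.1]), np.float64(0.076)) ('side', array([621.7, 169.5]), np.float64(0.114))
terra ('both', array([ 1396.2, -1244. ]), np.float64(2.0)) ('top', array([529.6,   6. ]), np.float64(24.141)) ('side', array([ 1521. , -1073.5]), np.float64(1.0))
lid ('both', array([ 507. , -286.1]), np.float64(0.207)) ('top', array([ 507.5, -286.1]), np.float64(0.046)) ('side', array([ 506.1, -287. ]), np.float64(0.151))
```

```bash
python3 - <<'E'
from fit import *
for n,pts in(("top",[(296,233),(290,240),(303,228),(278,235),(314,240)]),("side",[(313,215),(305,200),(320,205),(295,225),(330,228),(313,193)])):
    c=np.load(n+"0.npz"); print(n,[c["pixels"][v,u].tolist() for u,v in pts])
E
sed -i 's/"terra":(r>1.6\*g)&(b>0.5\*g)/"terra":(r>1.5*g)\&(b>0.62*g)/' fit.py; python3 run.py | grep terra
```

```text
top [[87, 38, 20], [79, 34, 12], [83, 31, 9], [95, 63, 26], [152, 102, 42]]
side [[60, 41, 30], [72, 48, 39], [58, 41, 30], [88, 66, 43], [106, 80, 53], [62, 42, 34]]
terra ('both', array([523.5,   3.6]), np.float64(629.438)) ('top', array([524.6,   4.2]), np.float64(628.573)) ('side', array([518.5, -12.2]), np.float64(0.599))
```

View pics/masks2.png

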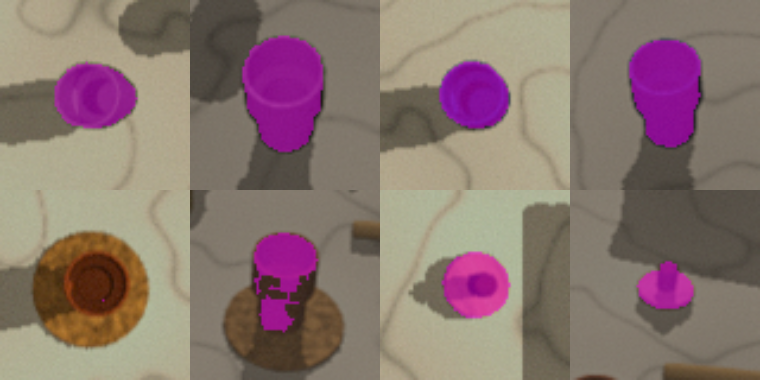

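Masks 1, 2, 4 and 5 line up with the pieces. That puts green at (527,308), blue at (622,169), lid at (507,-286) and terracotta at about (517.5,-11.5). I'll go above green now.

```bash
cat > plan.py <<'E'
import sys, numpy as np
from rig import arm
from scipy.spatial.transform import Rotation as Ro
def st():
    s=arm.get_state(); w,x,y,z=s["eef_rot"]; return s,Ro.from_quat([x,y,z,w])
def show(t):
    s,R=st(); print("pos",np.round(s["ee_pos"],1),"tilt",np.round(R.as_matrix()[:,2],4),"delta tool",R.inv().apply(np.array(t)-s["ee_pos"]).round(1),"rotfix",(R.inv()*Ro.from_quat([.158,.987,0,0])).as_rotvec().round(4))
if __name__=="__main__": show([float(v) for v in sys.argv[1:4]])
E
python3 plan.py 527 308 330
```

```text
pos [203.  617.1 403.6] tilt [-5.e-04 -2.e-03 -1.e+00] delta tool [-404.4 -192.3   74. ] rotfix [-0.0021  0.0001 -0.0003]
```

Request:
servo_tool(
  steps=[
    [[-1,-35,-17,6,0,0,0],[-1,-70,-33,12,0,0,0],[-1,-105,-50,18,0,0,0],[-1,-140,-66,24,0,0,0],[-1,-175,-83,32,0,0,0],[-1,-210,-100,40,0,0,0],[-1,-245,-116,48,0,0,0],[-1,-280,-133,56,0,0,0]],
  ],
  squeeze=35,
)

```text
t: 0.82
ee_pos: [428.5, 402.1, 348.1]
eef_rot: [-0.0, 0.158, 0.987, -0.0]
wrist_force: [0.6, 1.2, -0.6]
grip_width: 85.1
```

Request:
servo_tool(
  steps=[
    [[-1,-31,-15,4,0,0,0],[-1,-62,-30,8,0,0,0],[-1,-93,-45,13,0,0,0],[-1,-115,-55,18,0,0,0],[-1,-124,-59,18,0,0,0],[-1,-124,-59,18,0,0,0],[-1,-124,-59,18,0,0,0]],
  ],
)

```text
t: 1.4
ee_pos: [526.3, 309.6, 330.5]
eef_rot: [-0.001, 0.158, 0.987, 0.0]
wrist_force: [-0.2, 0.8, 0.6]
grip_width: 85.2
```

```bash
python3 - <<'E'
from plan import *; from rig import camera
from fit import *
show([527,308,223]); s,R=st(); c=camera("wrist")
cv2.imwrite("pics/w1.png",c["pixels"][:,:,::-1]); np.savez("w1.npz",p=s["ee_pos"],R=R.as_matrix(),**c)
E
```

```text
pos [526.3 309.6 330.5] tilt [-1.2e-03  7.0e-04 -1.0e+00] delta tool [ -1.3  -1.4 107.5] rotfix [ 0.0003 -0.0014 -0.0003]
```

View pics/w1.png

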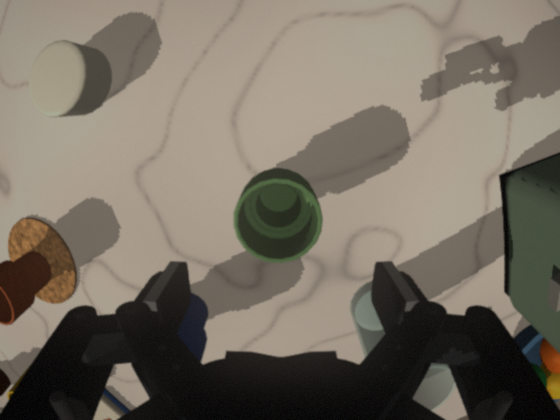

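The wrist view has green at px (277,213), centred between the fingers. I'll refine it with a fisheye fit.

```bash
cat >> fit.py <<'E'
def wproj(c):
    M=c["mount"];Rt=c["R"];p=c["p"];K=c["K"]
    def f(P):
        X=((P-p)@Rt-M[:3,3])@M[:3,:3]; n=np.hypot(X[:,0],X[:,1]); r=np.arctan2(n,X[:,2])*K[0,0]
        return np.c_[K[0,2]+r*X[:,0]/n,K[1,2]+r*X[:,1]/n]
    return f
E
python3 - <<'E'
from fit import *
c=dict(np.load("w1.npz")); m=mask(c["pixels"],"green",(277,213),60)
print(fit([(wproj(c),m)],BK,[527.,308.],0), m.sum())
E
```

```text
(array([526.68569062, 307.10943063]), np.float64(0.14226749323924756)) 5902.0
```

Request:
servo_tool(
  steps=[
    [[-1,-1,-2,20,0,0,0],[-1,-1,-2,40,0,0,0],[-1,-1,-2,60,0,0,0],[-1,-1,-2,80,0,0,0],[-1,-1,-2,95,0,0,0],[-1,-1,-2,104,0,0,0],[-1,-1,-2,107,0,0,0],[-1,-1,-2,107,0,0,0]],
  ],
)

```text
t: 2.12
ee_pos: [525.9, 308.2, 223.2]
eef_rot: [-0.001, 0.157, 0.988, -0.0]
wrist_force: [-0.6, 1.4, 0.1]
grip_width: 85.7
```

Request:
servo_tool(
  steps=[
    [[0,0,0,0,0,0,0],[0.4,0,0,0,0,0,0],[1,0,0,0,0,0,0],[1,0,0,0,0,0,0],[1,0,0,0,0,0,0],[1,0,0,0,0,0,0],[1,0,0,0,0,0,0],[1,0,0,0,0,0,0]],
  ],
)

```text
t: 2.78
ee_pos: [528.1, 307.1, 225.4]
eef_rot: [0.001, 0.158, 0.987, 0.001]
wrist_force: [-0.1, -0.7, 5.5]
grip_width: 60.4
```

Request:
servo_tool(
  steps=[
    [[1,0,0,-6,0,0,0],[1,0,0,-18,0,0,0],[1,0,0,-38,0,0,0],[1,0,0,-62,0,0,0],[1,0,0,-86,0,0,0],[1,0,0,-110,0,0,0],[1,0,0,-130,0,0,0],[1,0,0,-130,0,0,0]],
  ],
)

```text
t: 3.45
ee_pos: [528.9, 307.2, 359.3]
eef_rot: [0.003, 0.158, 0.987, 0.003]
wrist_force: [0.4, -0.4, -0.6]
grip_width: 60.3
```

```bash
python3 plan.py 517.5 -11.5 353
```

```text
pos [528.9 307.2 359.3] tilt [ 0.008   0.0056 -1.    ] delta tool [ -88.9 -306.3    4.5] rotfix [ 0.0078  0.0058 -0.0008]
```

Request:
servo_tool(
  steps=[
    [[1,-5,-17,0,0,0,0],[1,-14,-49,0,0,0,0],[1,-23,-81,0,0,0,0],[1,-33,-113,0,0,0,0],[1,-42,-145,0,0,0,0],[1,-51,-177,0,0,0,0],[1,-60,-209,0,0,0,0],[1,-70,-241,0,0,0,0]],
  ],
)

```text
t: 4.12
ee_pos: [516.5, 53.3, 351.8]
eef_rot: [-0.002, 0.158, 0.987, -0.001]
wrist_force: [0.0, -0.9, -2.0]
grip_width: 60.6
```

Request:
servo_tool(
  steps=[
    [[1,-8,-26,0,0,0,0],[1,-14,-48,0,0,0,0],[1,-18,-60,0,0,0,0],[1,-19,-65,0,0,0,0],[1,-19,-65,0,0,0,0],[1,-19,-65,0,0,0,0]],
  ],
)

```text
t: 4.62
ee_pos: [515.5, -11.4, 352.7]
eef_rot: [-0.001, 0.158, 0.987, 0.0]
wrist_force: [-0.6, 0.1, -1.6]
grip_width: 60.7
```

```bash
python3 - <<'E'
from plan import *; from rig import camera
from fit import *
show([517.5,-11.5,353]); s,R=st(); o=[]
for n in("wrist","top","side"):
    c=camera(n); np.savez(n+"2.npz",p=s["ee_pos"],**({"R":R.as_matrix()} if n=="wrist" else {}),**c); o.append(c["pixels"][:,:,::-1])
cv2.imwrite("pics/g2.png",np.hstack([cv2.resize(o[0],(400,300)),cv2.resize(o[2][120:270,200:400],(400,300))]))
E
```

```text
pos [515.5 -11.4 352.7] tilt [-2.e-03  4.e-04 -1.e+00] delta tool [-1.9  0.5 -0.3] rotfix [-0.0002 -0.002  -0.0002]
```

View pics/g2.png

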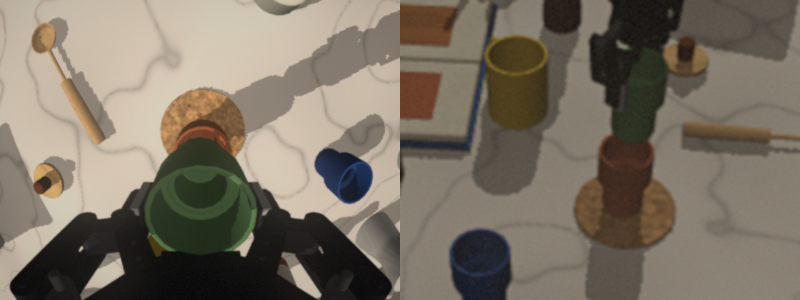

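The green beaker is held upright above the terracotta one. Before lowering I'll check both positions.

```bash
sed -i 's/(r>1.5\*g)&(b>0.62\*g)/(r>k*g)/; s/def mask(px,name,seed,rad):/def mask(px,name,seed,rad,k=1.8):/' fit.py; sed -i 's/k=np.zeros_like(m); cv2.circle(k,seed,rad,1,-1); m=cv2.morphologyEx(m\*k/kk=np.zeros_like(m); cv2.circle(kk,seed,rad,1,-1); m=cv2.morphologyEx(m*kk/' fit.py
python3 - <<'E'
from fit import *
for n,sd,k in(("top",(296,234),1.8),("side",(313,208),1.39)):
    c=dict(np.load(n+"0.npz")); m=mask(c["pixels"],"terra",sd,32,k)
    print("terra",n,*fit([(lambda P:proj_fixed(c,P),m)],BK,[517.5,-11.5],6),m.sum())
c=dict(np.load("wrist2.npz")); m=mask(c["pixels"],"green",(280,270),120)
for z in(120,124,128,132,136,140): print("wrist green",z,*fit([(wproj(c),m)],BK,[515.,-11.],z))
for n,sd in(("side",(325,165)),):
    c=dict(np.load(n+"2.npz")); m=mask(c["pixels"],"green",sd,50)
    for z in(120,128,136): print("side green",z,*fit([(lambda P:proj_fixed(c,P),m)],BK,[515.,-11.],z))
E
```

```text
terra top [519.47593839 -10.32126608] 0.048196721311475406 610.0
terra side [517.25661087  -9.8141346 ] 0.1064066496163683 920.0
wrist green 120 [519.7686638  -12.11121918] 0.1331882143231624
wrist green 124 [516.58022712 -11.404156  ] 0.12638251022334068
wrist green 128 [515.41915196 -11.22619531] 0.1441837055677886
wrist green 132 [514.59988303 -10.99335583] 0.18597147950089127
wrist green 136 [514.1812456  -10.82590802] 0.24428856034392366
wrist green 140 [514.32273598 -10.4218216 ] 0.31415287826360494
side green 120 [515.23988408 -20.34341806] 0.8315545379828578
side green 128 [513.34375 -11.34375] 0.8819596101913819
side green 136 [511.62890625  -4.73828125] 0.9252084067159797
```

Request:
servo_tool(
  steps=[
    [[1,-2,2,8,0,0,0],[1,-2,2,18,0,0,0],[1,-2,2,28,0,0,0],[1,-2,2,38,0,0,0],[1,-2,2,48,0,0,0],[1,-2,2,56,0,0,0],[1,-2,2,60,0,0,0],[1,-2,2,60,0,0,0]],
  ],
)

```text
t: 5.43
ee_pos: [518.0, -10.6, 292.1]
eef_rot: [-0.001, 0.158, 0.987, -0.001]
wrist_force: [-0.3, 0.4, -2.4]
grip_width: 60.4
```

Request:
servo_tool(
  steps=[
    [[1,0,0,2,0,0,0],[1,0,0,4,0,0,0],[1,0,0,5,0,0,0],[1,0,0,6,0,0,0],[1,0,0,7,0,0,0],[1,0,0,7,0,0,0]],
  ],
)

```text
t: 5.93
ee_pos: [518.7, -10.6, 286.7]
eef_rot: [0.0, 0.158, 0.987, 0.0]
wrist_force: [-0.4, -0.3, -1.7]
grip_width: 60.8
```

Request:
servo_tool(
  steps=[
    [[1,0,0,1,0,0,0],[1,0,0,2,0,0,0],[1,0,0,3,0,0,0],[1,0,0,4,0,0,0],[1,0,0,4,0,0,0]],
  ],
)

```text
t: 6.35
ee_pos: [518.5, -10.6, 282.4]
eef_rot: [-0.0, 0.158, 0.987, -0.0]
wrist_force: [-0.8, 0.2, -2.3]
grip_width: 60.8
```

Request:
servo_tool(
  steps=[
    [[1,0,0,1,0,0,0],[1,0,0,2,0,0,0],[1,0,0,2,0,0,0]],
  ],
)

```text
t: 6.6
ee_pos: [519.1, -10.6, 281.4]
eef_rot: [0.0, 0.158, 0.987, 0.0]
wrist_force: [-1.5, 0.5, 3.4]
grip_width: 61.0
```

Contact comes at z = 281.4, which matches the expected seat (225.4 + 56). Releasing.

Request:
servo_tool(
  steps=[
    [[0.2,0,0,0,0,0,0],[-0.2,0,0,0,0,0,0],[-0.6,0,0,0,0,0,0],[-1,0,0,0,0,0,0],[-1,0,0,0,0,0,0],[-1,0,0,0,0,0,0],[-1,0,0,0,0,0,0]],
  ],
)

```text
t: 7.18
ee_pos: [518.6, -10.6, 280.5]
eef_rot: [-0.0, 0.158, 0.987, -0.0]
wrist_force: [0.4, -0.7, 0.2]
grip_width: 85.2
```

Request:
servo_tool(
  steps=[
    [[-1,0,0,-8,0,0,0],[-1,0,0,-20,0,0,0],[-1,0,0,-40,0,0,0],[-1,0,0,-60,0,0,0],[-1,0,0,-75,0,0,0],[-1,0,0,-75,0,0,0]],
  ],
)

```text
t: 7.68
ee_pos: [520.6, -10.9, 360.6]
eef_rot: [0.004, 0.158, 0.987, 0.001]
wrist_force: [0.5, -0.3, -0.0]
grip_width: 85.4
```

```bash
python3 - <<'E'
from plan import *; from rig import camera
from fit import *
c=camera("side"); m=mask(c["pixels"],"green",(315,170),45)
for z in(52,56,60): print(z,*fit([(lambda P:proj_fixed(c,P),m)],BK,[519.,-10.],z),m.sum())
cv2.imwrite("pics/g3.png",cv2.resize(c["pixels"][100:250,210:410,::-1],(500,375)))
show([622,169,356])
E
```

```text
52 [521.45527893 -30.71946915] 0.6314375147649421 664.0
56 [524.98385429 -39.10898876] 0.6380226789510984 664.0
60 [523.78041911 -37.57310283] 0.6522383652256083 664.0
pos [519.8 -10.8 358.7] tilt [ 0.0062  0.0011 -1.    ] delta tool [-40.8 202.7   3.5] rotfix [ 0.003   0.0055 -0.0004]
```

View pics/g3.png

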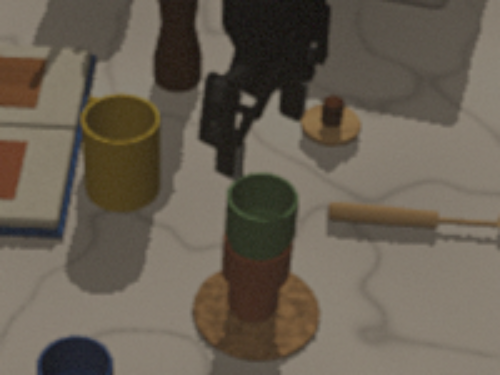

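Green is nested and upright (crop px 262,215). Next is blue.

Request:
servo_tool(
  steps=[
    [[-1,-7,36,0,0,0,0],[-1,-14,72,0,0,0,0],[-1,-22,108,0,0,0,0],[-1,-29,144,0,0,0,0],[-1,-36,180,0,0,0,0],[-1,-41,203,4,0,0,0],[-1,-41,203,4,0,0,0],[-1,-41,203,4,0,0,0]],
  ],
)

```text
t: 8.4
ee_pos: [620.6, 171.8, 349.9]
eef_rot: [-0.001, 0.156, 0.988, -0.001]
wrist_force: [-0.5, -1.0, -0.5]
grip_width: 85.7
```

```bash
python3 - <<'E'
from plan import *; from rig import camera
from fit import *
s,R=st(); c=camera("wrist"); c.update(p=s["ee_pos"],R=R.as_matrix())
c["mount"]=np.array(c["mount"]);c["K"]=np.array(c["K"])
m=mask(c["pixels"],"blue",(280,215),70); p,f=fit([(wproj(c),m)],BK,[622.,169.],0); print(p,f,m.sum())
show([*p,223]); show([622.3,169.1,223])
# tower check: green rim
m=mask(c["pixels"],"green",(90,200),120); print(m.sum(),fit([(wproj(c),m)],[(34,31),(90,31)],[518.,-10.],56))
E
```

```text
[620.79079859 168.23914493] 0.08771335872478488 5282.0
pos [620.5 169.4 350.3] tilt [-0.0026 -0.0019 -1.    ] delta tool [ -0.8  -0.7 127.3] rotfix [-0.0026 -0.0018  0.0005]
pos [620.5 169.4 350.3] tilt [-0.0026 -0.0019 -1.    ] delta tool [ -2.    0.6 127.3] rotfix [-0.0026 -0.0018  0.0005]
4203.0 (array([514.82645702, -21.60967922]), np.float64(0.04407682654313213))
```

```bash
python3 - <<'E'
from fit import *; from rig import camera
GR=[(40,24),(44,24),(50,31),(90,31)]
V=[]
for n,sd in(("top",(297,230)),("side",(313,180))):
    c=camera(n); m=mask(c["pixels"],"green",sd,40); v=(lambda P,c=c:proj_fixed(c,P),m); V.append(v)
    ys,xs=np.nonzero(m); print(n,m.sum(),xs.mean(),ys.mean(),xs.min(),xs.max(),ys.min(),ys.max(),*fit([v],GR,[518.,-10.],56))
    cv2.imwrite(f"pics/t_{n}.png",c["pixels"][:,:,::-1])
print(fit(V,GR,[518.,-10.],56))
E
```

```text
top 663.0 297.1885369532428 233.00904977375566 283 311 219 247 [518.56855392 -10.03999138] 0.07668648153077219
side 471.0 312.19745222929936 184.16348195329087 301 328 170 202 [517.18788481  -8.37835956] 0.8244785812414137
(array([518.16119213,  -9.93981667]), np.float64(0.9079384723886961))
```

The top camera gives the tower axis at (518.5,-10). Lowering onto blue.

Request:
servo_tool(
  steps=[
    [[-1,-1,0,25,0,0,0],[-1,-1,0,50,0,0,0],[-1,-1,0,75,0,0,0],[-1,-1,0,100,0,0,0],[-1,-1,0,118,0,0,0],[-1,-1,0,126,0,0,0],[-1,-1,0,127,0,0,0],[-1,-1,0,127,0,0,0]],
  ],
)

```text
t: 9.22
ee_pos: [622.1, 167.9, 225.0]
eef_rot: [0.0, 0.159, 0.987, -0.0]
wrist_force: [-0.0, -0.1, 0.5]
grip_width: 85.9
```

Request:
servo_tool(
  steps=[
    [[0,0,0,0,0,0,0],[0.4,0,0,0,0,0,0],[1,0,0,0,0,0,0],[1,0,0,0,0,0,0],[1,0,0,0,0,0,0],[1,0,0,0,0,0,0],[1,0,0,0,0,0,0],[1,0,0,0,0,0,0]],
  ],
)

```text
t: 9.88
ee_pos: [623.2, 169.0, 227.0]
eef_rot: [0.002, 0.158, 0.987, 0.001]
wrist_force: [-0.6, -0.8, 6.4]
grip_width: 61.2
```

Request:
servo_tool(
  steps=[
    [[1,0,0,-6,0,0,0],[1,0,0,-20,0,0,0],[1,0,0,-44,0,0,0],[1,0,0,-70,0,0,0],[1,0,0,-96,0,0,0],[1,0,0,-122,0,0,0],[1,0,0,-148,0,0,0],[1,0,0,-172,0,0,0]],
  ],
)

```text
t: 10.55
ee_pos: [621.6, 169.2, 398.9]
eef_rot: [0.0, 0.158, 0.987, 0.0]
wrist_force: [-0.3, -0.3, -1.6]
grip_width: 61.5
```

Request:
servo_tool(
  steps=[
    [[1,0,0,-8,0,0,0],[1,0,0,-10,0,0,0],[1,0,0,-10,0,0,0]],
  ],
)

```text
t: 10.8
ee_pos: [621.7, 169.2, 406.8]
eef_rot: [0.0, 0.158, 0.987, 0.0]
wrist_force: [-0.5, 0.6, -1.2]
grip_width: 61.5
```

```bash
python3 plan.py 518.5 -10 405
```

```text
pos [621.7 169.2 406.8] tilt [ 1.e-04  4.e-04 -1.e+00] delta tool [  42.1 -202.4    1.7] rotfix [ 0.0004  0.     -0.0002]
```

Request:
servo_tool(
  steps=[
    [[1,4,-20,0,0,0,0],[1,11,-52,0,0,0,0],[1,18,-86,0,0,0,0],[1,25,-120,0,0,0,0],[1,32,-154,0,0,0,0],[1,38,-184,0,0,0,0],[1,42,-202,0,0,0,0],[1,42,-202,0,0,0,0]],
  ],
)

```text
t: 11.47
ee_pos: [516.2, -14.8, 404.6]
eef_rot: [-0.003, 0.162, 0.987, -0.001]
wrist_force: [-0.0, -0.7, -2.5]
grip_width: 61.5
```

Request:
servo_tool(
  steps=[
    [[1,0,0,0,0,0,0],[1,0,0,0,0,0,0]],
  ],
)

```text
t: 11.63
ee_pos: [519.1, -8.2, 405.9]
eef_rot: [-0.001, 0.157, 0.988, 0.0]
wrist_force: [-0.5, 0.9, -2.7]
grip_width: 61.9
```

```bash
python3 - <<'E'
from plan import *; from rig import camera
from fit import *
show([518.5,-10,333]); s,R=st(); c=camera("wrist"); c.update(p=s["ee_pos"],R=R.as_matrix())
m=mask(c["pixels"],"blue",(280,270),120)
for z in(172,176,180): print("wrist blue",z,*fit([(wproj(c),m)],BK,[518.,-10.],z))
d=camera("side")["pixels"]; cv2.imwrite("pics/b2.png",np.hstack([cv2.resize(c["pixels"],(400,300)),cv2.resize(d[100:250,200:400],(400,300))])[:,:,::-1])
E
```

```text
pos [519.1  -8.2 405.9] tilt [-9.e-04  8.e-04 -1.e+00] delta tool [-0.  -2.  72.9] rotfix [ 0.0004 -0.0011  0.0013]
wrist blue 172 [519.16852573  -8.69686574] 0.15587803244691192
wrist blue 176 [518.11357143  -8.1324971 ] 0.11407923066398795
wrist blue 180 [517.38049531  -7.7715956 ] 0.11414259791320128
```

View pics/b2.png

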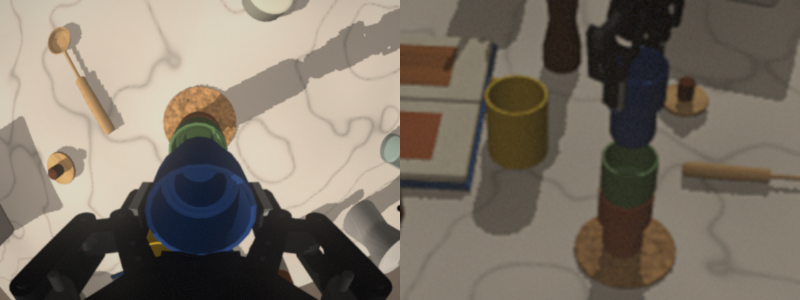

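Blue is held upright above the tower. Lowering toward a seat at z ≈ 333.

Request:
servo_tool(
  steps=[
    [[1,0,0,8,0,0,0],[1,0,0,16,0,0,0],[1,0,0,24,0,0,0],[1,0,0,26,0,0,0],[1,0,0,26,0,0,0]],
  ],
)

```text
t: 12.15
ee_pos: [518.4, -9.4, 379.0]
eef_rot: [-0.002, 0.158, 0.987, -0.001]
wrist_force: [-0.8, -0.1, -2.0]
grip_width: 61.8
```

```bash
python3 plan.py 518.5 -10 333
```

```text
pos [518.4  -9.4 379. ] tilt [-3.3e-03 -7.0e-04 -1.0e+00] delta tool [-0.4 -0.5 46. ] rotfix [-0.0017 -0.0029  0.    ]
```

Request:
servo_tool(
  steps=[
    [[1,0,0,8,0,0,0],[1,0,0,16,0,0,0],[1,0,0,24,0,0,0],[1,0,0,30,0,0,0],[1,0,0,35,0,0,0],[1,0,0,38,0,0,0],[1,0,0,39,0,0,0],[1,0,0,39,0,0,0]],
  ],
)

```text
t: 12.82
ee_pos: [518.9, -9.6, 341.4]
eef_rot: [-0.0, 0.158, 0.987, -0.0]
wrist_force: [-0.5, 0.2, -2.6]
grip_width: 62.0
```

Request:
servo_tool(
  steps=[
    [[1,0,0,1,0,0,0],[1,0,0,2,0,0,0],[1,0,0,3,0,0,0],[1,0,0,4,0,0,0],[1,0,0,4,0,0,0]],
  ],
)

```text
t: 13.23
ee_pos: [518.9, -9.6, 337.6]
eef_rot: [-0.0, 0.158, 0.987, -0.0]
wrist_force: [0.2, 0.8, -2.8]
grip_width: 62.2
```

Request:
servo_tool(
  steps=[
    [[1,0,0,1,0,0,0],[1,0,0,2,0,0,0],[1,0,0,2,0,0,0]],
  ],
)

```text
t: 13.48
ee_pos: [518.9, -9.6, 335.5]
eef_rot: [-0.0, 0.158, 0.987, -0.0]
wrist_force: [0.3, 0.6, -1.2]
grip_width: 61.8
```

Request:
servo_tool(
  steps=[
    [[1,0,0,1,0,0,0],[1,0,0,2,0,0,0],[1,0,0,2,0,0,0]],
  ],
)

```text
t: 13.73
ee_pos: [518.9, -9.6, 333.4]
eef_rot: [-0.0, 0.158, 0.987, -0.0]
wrist_force: [-0.9, -0.5, -2.4]
grip_width: 61.5
```

Request:
servo_tool(
  steps=[
    [[1,0,0,1,0,0,0],[1,0,0,1,0,0,0]],
  ],
)

```text
t: 13.9
ee_pos: [519.2, -9.6, 333.0]
eef_rot: [0.0, 0.158, 0.987, 0.0]
wrist_force: [-0.7, -0.2, 0.7]
grip_width: 62.1
```

Contact is just starting at 333.0, as predicted. One more millimetre, then release and retract.

Request:
servo_tool(
  steps=[
    [[1,0,0,0.5,0,0,0],[1,0,0,1,0,0,0]],
  ],
)

```text
t: 14.07
ee_pos: [519.7, -9.5, 332.9]
eef_rot: [0.001, 0.158, 0.987, 0.001]
wrist_force: [-1.3, 0.4, 7.9]
grip_width: 61.7
```

Request:
servo_tool(
  steps=[
    [[0.2,0,0,0,0,0,0],[-0.2,0,0,0,0,0,0],[-0.6,0,0,0,0,0,0],[-1,0,0,0,0,0,0],[-1,0,0,0,0,0,0],[-1,0,0,0,0,0,0],[-1,0,0,0,0,0,0]],
  ],
)

```text
t: 14.65
ee_pos: [518.9, -9.6, 331.4]
eef_rot: [-0.0, 0.158, 0.987, -0.0]
wrist_force: [0.6, -0.0, -0.8]
grip_width: 85.4
```

Request:
servo_tool(
  steps=[
    [[-1,0,0,-8,0,0,0],[-1,0,0,-20,0,0,0],[-1,0,0,-40,0,0,0],[-1,0,0,-60,0,0,0],[-1,0,0,-75,0,0,0],[-1,0,0,-75,0,0,0]],
  ],
)

```text
t: 15.15
ee_pos: [520.5, -9.9, 410.9]
eef_rot: [0.004, 0.158, 0.987, 0.001]
wrist_force: [1.0, -0.1, -0.2]
grip_width: 85.7
```

```bash
python3 plan.py 507 -286 300
```

```text
pos [520.5  -9.9 410.9] tilt [ 0.0078  0.0012 -1.    ] delta tool [ -72.8 -266.8  110.4] rotfix [ 0.0036  0.007  -0.0006]
```

Request:
servo_tool(
  steps=[
    [[-1,-10,-36,0,0,0,0],[-1,-20,-72,0,0,0,0],[-1,-30,-108,0,0,0,0],[-1,-40,-144,5,0,0,0],[-1,-50,-180,20,0,0,0],[-1,-59,-212,40,0,0,0],[-1,-66,-240,62,0,0,0],[-1,-72,-264,84,0,0,0]],
  ],
)

```text
t: 15.82
ee_pos: [504.0, -285.5, 321.7]
eef_rot: [0.0, 0.159, 0.987, -0.001]
wrist_force: [0.5, -0.1, -0.1]
grip_width: 85.6
```

Request:
servo_tool(
  steps=[
    [[-1,-1,-3,20,0,0,0],[-1,-1,-3,26,0,0,0],[-1,-1,-3,26,0,0,0],[-1,-1,-3,26,0,0,0]],
  ],
)

```text
t: 16.15
ee_pos: [505.4, -284.8, 296.4]
eef_rot: [-0.0, 0.157, 0.988, 0.0]
wrist_force: [0.4, -0.2, 0.1]
grip_width: 85.9
```

```bash
python3 - <<'E'
from plan import *; from rig import camera
from fit import *
s,R=st(); c=camera("wrist"); c.update(p=s["ee_pos"],R=R.as_matrix())
q=wproj(c)(np.array([[507.,-286,16]]))[0]; print(q)
m=mask(c["pixels"],"lid",tuple(q.astype(int).tolist()),60); p,f=fit([(wproj(c),m)],LID,[507.,-286.],0); print("lid",p,f,m.sum()); show([*p,195]); show([507,-286.2,195])
V=[];B=[(40,24),(44,24),(50,31),(90,31)]
for n,sd in(("top",(298,228)),("side",(313,160))):
    d=camera(n); k=mask(d["pixels"],"blue",sd,40); v=(lambda P,d=d:proj_fixed(d,P),k); print(n,k.sum(),*fit([v],B,[518.5,-10.],106))
    if n=="side": im=d["pixels"]
o=c["pixels"].copy(); o[m>0]=o[m>0]//2+np.array([127,0,127],np.uint8)
cv2.imwrite("pics/l1.png",np.hstack([cv2.resize(o,(400,300)),cv2.resize(im[100:250,200:400],(400,300))])[:,:,::-1])
E
```

```text
[279.64539534 208.63873858]
lid [ 506.21138382 -286.16359138] 0.055900858415215075 4927.0
pos [ 505.9 -284.8  297.4] tilt [ 1.3e-03  4.0e-04 -1.0e+00] delta tool [ -0.6  -1.3 102.4] rotfix [0.0008 0.0011 0.0022]
pos [ 505.9 -284.8  297.4] tilt [ 1.3e-03  4.0e-04 -1.0e+00] delta tool [ -1.4  -1.1 102.4] rotfix [0.0008 0.0011 0.0022]
top 761.0 [518.97618461  -9.84533525] 0.06656875628043596
side 846.0 [516.17674353  -7.32802564] 0.10501552867009686
```

View pics/l1.png

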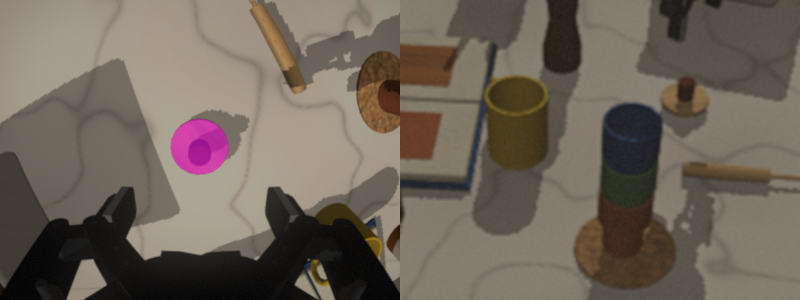

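The tower of three stands straight, and the lid at px (200,147) agrees with the estimate. I'll grasp the knob.

Request:
servo_tool(
  steps=[
    [[-1,-1,-1,20,0,0,0],[-1,-1,-1,40,0,0,0],[-1,-1,-1,60,0,0,0],[-1,-1,-1,80,0,0,0],[-1,-1,-1,94,0,0,0],[-1,-1,-1,101,0,0,0],[-1,-1,-1,102,0,0,0],[-1,-1,-1,102,0,0,0]],
  ],
)

```text
t: 16.97
ee_pos: [506.0, -287.3, 195.1]
eef_rot: [0.0, 0.158, 0.987, -0.0]
wrist_force: [1.3, -1.0, 0.5]
grip_width: 85.3
```

Request:
servo_tool(
  steps=[
    [[0,0,0,0,0,0,0],[0.4,0,0,0,0,0,0],[0.7,0,0,0,0,0,0],[1,0,0,0,0,0,0],[1,0,0,0,0,0,0],[1,0,0,0,0,0,0],[1,0,0,0,0,0,0],[1,0,0,0,0,0,0]],
  ],
)

```text
t: 17.63
ee_pos: [505.9, -287.6, 195.3]
eef_rot: [0.001, 0.158, 0.987, -0.0]
wrist_force: [-0.1, 0.9, 3.9]
grip_width: 22.9
```

Request:
servo_tool(
  steps=[
    [[1,0,0,0,0,0,0],[1,0,0,0,0,0,0],[1,0,0,0,0,0,0]],
  ],
)

```text
t: 17.88
ee_pos: [505.9, -287.5, 195.3]
eef_rot: [0.0, 0.158, 0.987, -0.0]
wrist_force: [-0.9, 1.6, 6.0]
grip_width: 22.8
```

Request:
servo_tool(
  steps=[
    [[1,0,0,-8,0,0,0],[1,0,0,-28,0,0,0],[1,0,0,-58,0,0,0],[1,0,0,-90,0,0,0],[1,0,0,-122,0,0,0],[1,0,0,-154,0,0,0],[1,0,0,-186,0,0,0],[1,0,0,-214,0,0,0]],
  ],
)

```text
t: 18.55
ee_pos: [505.0, -287.4, 410.4]
eef_rot: [0.0, 0.158, 0.987, -0.0]
wrist_force: [0.2, 0.2, -0.5]
grip_width: 22.7
```

Request:
servo_tool(
  steps=[
    [[1,0,0,-14,0,0,0],[1,0,0,-18,0,0,0],[1,0,0,-18,0,0,0]],
  ],
)

```text
t: 18.8
ee_pos: [505.5, -287.5, 427.6]
eef_rot: [0.001, 0.158, 0.987, -0.0]
wrist_force: [-0.4, -0.3, -0.9]
grip_width: 22.9
```

```bash
python3 plan.py 518.7 -9.8 425
```

```text
pos [ 505.5 -287.5  427.6] tilt [ 1.8e-03 -4.0e-04 -1.0e+00] delta tool [ 74.2 267.9   2.5] rotfix [ 0.0002  0.0018 -0.0004]
```

Request:
servo_tool(
  steps=[
    [[1,6,20,0,0,0,0],[1,15,55,0,0,0,0],[1,25,91,0,0,0,0],[1,35,127,0,0,0,0],[1,45,163,0,0,0,0],[1,55,199,0,0,0,0],[1,64,232,0,0,0,0],[1,71,255,0,0,0,0]],
  ],
)

```text
t: 19.47
ee_pos: [516.7, -18.5, 424.0]
eef_rot: [-0.003, 0.156, 0.988, 0.0]
wrist_force: [0.8, 0.6, -0.6]
grip_width: 22.8
```

Request:
servo_tool(
  steps=[
    [[1,3,12,0,0,0,0],[1,3,13,0,0,0,0],[1,3,13,0,0,0,0],[1,3,13,0,0,0,0],[1,3,13,0,0,0,0]],
  ],
)

```text
t: 19.88
ee_pos: [518.8, -12.5, 426.3]
eef_rot: [-0.0, 0.16, 0.987, -0.001]
wrist_force: [-0.5, -0.5, -0.9]
grip_width: 22.9
```

```bash
python3 - <<'E'
from plan import *; from rig import camera
from fit import *
show([518.7,-9.8,384]); s,R=st(); c=camera("wrist"); c.update(p=s["ee_pos"],R=R.as_matrix())
m=mask(c["pixels"],"lid",tuple(wproj(c)(np.array([[518.,-10,250]]))[0].astype(int).tolist()),75)
for z in(228,231,234): print("lid",z,*fit([(wproj(c),m)],LID[:4],[518.,-10.],z),m.sum())
d=camera("side")["pixels"]; cv2.imwrite("pics/l2.png",np.hstack([cv2.resize(c["pixels"],(400,300)),cv2.resize(d[80:230,200:400],(400,300))])[:,:,::-1])
E
```

```text
pos [518.8 -12.5 426.3] tilt [-7.0e-04 -1.2e-03 -1.0e+00] delta tool [ 1.   2.6 42.3] rotfix [-0.0014 -0.0003 -0.0049]
lid 228 [519.83587778 -13.29689364] 0.2644635292520592 9822.0
lid 231 [519.1802     -13.09668941] 0.29707539297535346 9822.0
lid 234 [518.76217699 -12.84204122] 0.33472516679243475 9822.0
```

View pics/l2.png

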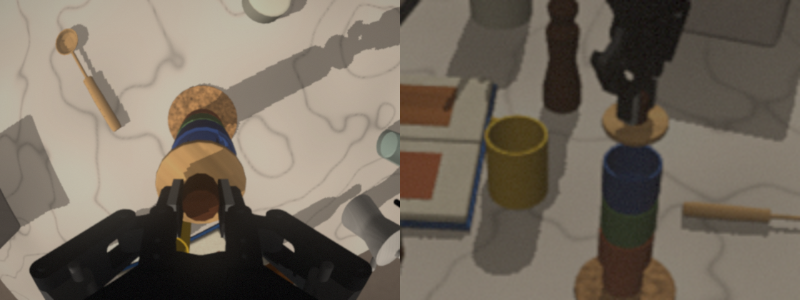

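The lid is held level above blue. I'll lower it partway and re-check the lateral offset.

Request:
servo_tool(
  steps=[
    [[1,0,1,6,0,0,0],[1,0,1,12,0,0,0],[1,0,1,18,0,0,0],[1,0,1,20,0,0,0],[1,0,1,20,0,0,0]],
  ],
)

```text
t: 20.4
ee_pos: [518.8, -8.6, 405.4]
eef_rot: [-0.001, 0.158, 0.987, -0.0]
wrist_force: [-0.2, 0.5, -0.6]
grip_width: 22.5
```

```bash
python3 plan.py 518.7 -9.8 383.5
```

```text
pos [518.8  -8.6 405.4] tilt [-2.5e-03 -5.0e-04 -1.0e+00] delta tool [-0.3 -1.1 21.9] rotfix [-0.0012 -0.0023 -0.0002]
```

Request:
servo_tool(
  steps=[
    [[1,0,-1,3,0,0,0],[1,0,-1,6,0,0,0],[1,0,-1,9,0,0,0],[1,0,-1,12,0,0,0],[1,0,-1,14,0,0,0],[1,0,-1,16,0,0,0],[1,0,-1,17,0,0,0],[1,0,-1,17,0,0,0]],
  ],
)

```text
t: 21.07
ee_pos: [518.9, -9.6, 389.4]
eef_rot: [-0.0, 0.158, 0.987, -0.0]
wrist_force: [-0.0, -0.5, -0.5]
grip_width: 22.7
```

Request:
servo_tool(
  steps=[
    [[1,0,0,1,0,0,0],[1,0,0,2,0,0,0],[1,0,0,3,0,0,0],[1,0,0,3,0,0,0]],
  ],
)

```text
t: 21.4
ee_pos: [518.9, -9.6, 386.5]
eef_rot: [-0.0, 0.158, 0.987, -0.0]
wrist_force: [0.0, 0.1, -0.1]
grip_width: 22.7
```

Request:
servo_tool(
  steps=[
    [[1,0,0,1,0,0,0],[1,0,0,1,0,0,0]],
  ],
)

```text
t: 21.57
ee_pos: [518.9, -9.6, 385.5]
eef_rot: [-0.0, 0.158, 0.987, -0.0]
wrist_force: [-0.2, -0.2, -0.5]
grip_width: 22.8
```

Request:
servo_tool(
  steps=[
    [[1,0,0,1,0,0,0],[1,0,0,2,0,0,0],[1,0,0,2,0,0,0]],
  ],
)

```text
t: 21.82
ee_pos: [518.9, -9.6, 383.4]
eef_rot: [-0.0, 0.158, 0.987, -0.0]
wrist_force: [0.8, -0.3, -1.3]
grip_width: 22.4
```

Request:
servo_tool(
  steps=[
    [[1,0,0,1,0,0,0],[1,0,0,1,0,0,0]],
  ],
)

```text
t: 21.98
ee_pos: [519.3, -9.7, 383.3]
eef_rot: [0.0, 0.158, 0.987, 0.0]
wrist_force: [-0.6, 0.4, 1.7]
grip_width: 22.7
```

The lid seats at 383.3, as predicted. Releasing gently.

Request:
servo_tool(
  steps=[
    [[0.5,0,0,0,0,0,0],[0.3,0,0,0,0,0,0],[0,0,0,0,0,0,0],[-0.5,0,0,0,0,0,0],[-1,0,0,0,0,0,0],[-1,0,0,0,0,0,0],[-1,0,0,0,0,0,0],[-1,0,0,0,0,0,0]],
  ],
)

```text
t: 22.65
ee_pos: [519.0, -9.6, 382.6]
eef_rot: [-0.0, 0.158, 0.987, -0.0]
wrist_force: [0.1, 0.2, 0.6]
grip_width: 85.3
```

Request:
servo_tool(
  steps=[
    [[-1,0,0,-8,0,0,0],[-1,0,0,-25,0,0,0],[-1,0,0,-50,0,0,0],[-1,0,0,-75,0,0,0],[-1,0,0,-90,0,0,0],[-1,0,0,-90,0,0,0],[-1,0,0,-90,0,0,0]],
  ],
)

```text
t: 23.23
ee_pos: [519.3, -9.8, 474.1]
eef_rot: [0.001, 0.158, 0.987, 0.001]
wrist_force: [-0.6, -0.2, 0.6]
grip_width: 85.5
```

Request:
servo_tool(
  steps=[
    [[-1,10,35,0,0,0,0],[-1,20,70,0,0,0,0],[-1,30,105,0,0,0,0],[-1,40,140,0,0,0,0],[-1,50,165,0,0,0,0],[-1,50,165,0,0,0,0],[-1,50,165,0,0,0,0]],
  ],
)

```text
t: 23.82
ee_pos: [522.0, 165.4, 470.6]
eef_rot: [-0.002, 0.155, 0.988, -0.001]
wrist_force: [0.4, 0.1, 0.2]
grip_width: 85.6
```

```bash
python3 - <<'E'
from rig import camera
from fit import *
o=[]
for n,w in(("top",(slice(120,330),slice(110,390))),("side",(slice(50,260),slice(180,460)))):
    c=camera(n); o.append(cv2.resize(c["pixels"][w],(400,300)))
    m=mask(c["pixels"],"blue",(298,228) if n=="top" else (313,165),40)
    if n=="side":
        L=[(0,24),(8,24),(8,33),(16,33),(16,12),(44,12)]
        uv=proj_fixed(c,np.array([[518.8,-9.7,z] for z in(188,196,204,232)])); print(uv.round(1))
        k=mask(c["pixels"],"lid",(312,128),35); print("side lid",*fit([(lambda P:proj_fixed(c,P),k)],L,[518.,-10.],188),k.sum())
    else:
        k=mask(c["pixels"],"lid",(299,228),35); print("top lid",*fit([(lambda P:proj_fixed(c,P),k)],L if 0 else LID,[518.,-10.],188),k.sum())
cv2.imwrite("pics/end.png",np.hstack(o)[:,:,::-1])
E
```

```text
Traceback (most recent call last):
  File "fit.py", line 34, in mask
    o=np.zeros_like(m); cv2.drawContours(o,[max(c,key=cv2.contourArea)],-1,1,-1); return o.astype(float)
                                            ~~~^^^^^^^^^^^^^^^^^^^^^^^
ValueError: max() iterable argument is empty
```

```bash
python3 - <<'E'
from rig import camera
from fit import *
o=[]
for n,w in(("top",(slice(120,330),slice(110,390))),("side",(slice(50,260),slice(180,460)))):
    c=camera(n); o.append(cv2.resize(c["pixels"][w],(400,300)))
    u,v=proj_fixed(c,np.array([[518.8,-9.7,204.]]))[0].astype(int).tolist()
    for z in (188,194): 
        k=mask(c["pixels"],"lid",(u,v),26); print(n,(u,v),"lid z",z,*fit([(lambda P:proj_fixed(c,P),k)],LID,[518.,-10.],z),k.sum())
cv2.imwrite("pics/end.png",np.hstack(o)[:,:,::-1])
E
```

```text
top (298, 232) lid z 188 [509.74760437 -10.38731575] 0.45278841769265843 1720.0
top (298, 232) lid z 194 [507.703125   -11.23242188] 0.4434587323301414 1720.0
side (315, 156) lid z 188 [519.69431889  -9.7147668 ] 0.14670703575547867 680.0
side (315, 156) lid z 194 [518.72682182  -2.7663236 ] 0.15977508650519032 680.0
```

View pics/end.png

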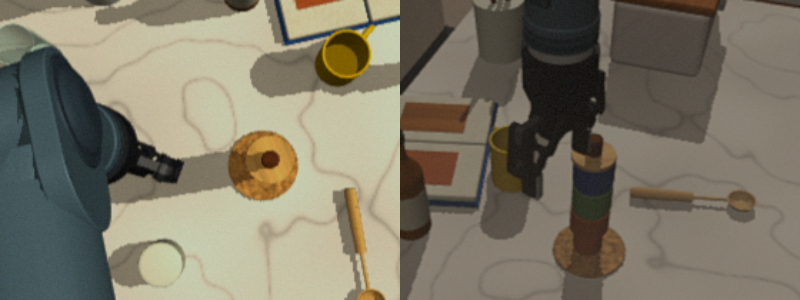

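The tower of terracotta, green, blue and lid stands upright on the mat with the knob up, and the arm is clear of it. The side fit puts the lid at (519.7,-9.7) and best matches the seated height. The top fit is spoiled because its mask merged with the cork. Handing in.

```bash
python3 -c "
from rig import ticket; print(ticket.close_job())"
```

```text
the job is handed in; nothing more can be done
None
```

I nested the green beaker in the terracotta one, then the blue in the green, and closed the blue with the lid, knob up. I handed the job in at about 24 s; no verdict was reported.

- **Seating:** each piece was lowered about 1 mm at a time and touched down within about 1 mm of the height I worked out. The wrist tool force peaked at about 8 N at placing, well under the 60 N limit.
- **Last pictures:** they show a straight tower on the mat, the gripper well clear, and the bystanders in view (mug, spoon, candle) where they were. The other three were not checked at the end. I compared them by eye, not by measurement.
- **Lid position:** the side camera puts the lid at (519.7, -9.7) mm and fits best at the seated height. The top camera had put the tower's axis at about (519, -10) mm before the lid went on.
- **Checks that disagreed or failed:**
    - The top camera's final lid fit was useless, because the lid's colour merged with the cork mat in the mask.
    - One off-axis wrist-camera fit of the green beaker was about 11 mm off; I set it aside because the top camera agreed with the expected position.
    - Two side-camera checks of the green beaker fitted poorly, including both where I placed and re-checked it, so I relied on the pictures and the top camera there.

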